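# Ram a spare grinder head home in its storage tube

## Task

Put the loose grinder head into the mouth of the storage tube, on top of the head that already sits part-way down. Then take the wooden rammer out of its rest and with it push both heads and the tight plug under them down the tube until they bottom out firmly on the stop inside: keep pushing until they move no further and the rammer bears down with about 20 N, never more than 35 N. Stand the rammer back in its rest and leave the bystanding things alone.

Things in the scene. Friction and masses are not known exactly. Their poses are not given: they have to be found in the camera images.
- tube: storage tube, fixed: an upright aluminium tube on a wooden foot 90 x 66 x 10 mm. Origin at the centre of the foot's underside, z up along the tube. The tube reaches 110 mm above the worktop, 35 mm outside, 28 mm bore; its top 8 mm flare to 36 mm inside, 43 mm outside. In it a tight plastic plug carries the heads: it stays where it is and slides down only when pushed with about 6 N
- tube_mouth (a point): centre of the tube's upper rim, on its axis, 110 mm above the worktop. Below the plug a rubber-topped stop (gives about 1 mm per 5 N) is clamped at an unknown depth: it is not measured and must be felt. The plug is 8 mm thick and meets the stop after sliding 3 to 26 mm; packed home, the top of the stack of two heads lies 22 to 50 mm below this point
- spare_head_center (a point): centre (half-way up) of the loose spare grinder head: an upright grey and brass cylinder, diameter 25 mm, height 21 mm, standing on the worktop; z is its axis. It weighs about 30 g
- stuck_head_center (a point): centre (half-way up) of the second, like grinder head, 25 mm diameter and 21 mm high, upright in the tube on the plug, its top 40 mm below the mouth at the start
- rest: rammer's rest, fixed: a wooden block 60 x 60 x 55 mm with an upright round hole in the middle of its top, 22 mm wide and 45 mm deep. Origin at the centre of its underside
- rest_mouth (a point): centre of the hole's mouth in the top of the rest, 55 mm above the worktop
- rammer: rammer: an upright wooden rod 150 mm long, 60 g, standing in the rest's hole with its foot on the hole's floor 10 mm above the worktop. Origin at the centre of its foot, z along it towards the handle. Shaft 18 mm diameter from 0 to 105 mm, dark handle 24 mm diameter from 105 to 150 mm
- rammer_grip (a point): middle of the rammer's handle, on its axis, 127.5 mm above its foot and 22.5 mm below its top
- oil_dropper: bystander: small dropper bottle, 29 x 28 x 90 mm, origin at the centre of its underside
- flux_pot: bystander: round pot with lid, 52 mm diameter, 30 mm high, origin at the centre of its underside
- tape_measure: bystander: tape measure, 33 x 67 x 50 mm, origin at the centre of its underside
Not all that is in view belongs to the job. What is shaped like the tube but red or turquoise is not meant.

How it is judged:
By the outcome, as a careful person would: the job done as asked, in the order asked, and still so for the second after the job is handed in, with the robot touching nothing.
It also fails if it takes over 72 s, if anything falls off the work surface, if the arm or the gripper's body presses on something with over 40 N, if the wrist force passes 120 N, or if a joint passes its speed limit or range.

## Robot

A 6-joint arm with a two-finger parallel gripper is mounted at the origin on a cart in front of the work surface, level with it; the furniture and walls round the work are solid. World frame = base frame: x ahead of the robot, y to its left, z up, the work surface at z = 0. Lengths are in mm, angles in degrees, forces in N, time in s.
With the tool pointing down it reaches from about 350 to 850 mm from the base axis. Payload 8.1 kg.
Tool frame: the origin (TCP) lies on the centre line of the jaws, within the pads' length; the fingertips stand 8 mm ahead of it and the grasp point (between the pads) lies 11 mm behind it; x points along the fingers, z is the direction in which the jaws open and shut, and the axes are right-handed (so a half turn about x gives the same grasp; the last joint's range is limited). The gripper opens to 85 mm and grips with 20 to 120 N. Pads are 22 mm wide; open, the fingers measure 114 mm over their backs; the gripper's body (76 mm by 85 mm) begins 54 mm behind the grasp point. The pads swing forward as they close: fully open they stand 13 mm farther back than shut.
Start: joints at [59.966, 7.471, 85.268, -0, 87.261, -4.893], TCP at [254.892, 543.172, 239.292] pointing down, gripper open.
Joint ranges: [-169.43, 169.43], [-51.17, 129.36], [1.28, 143.12], [-76.62, 256.62], [0, 156.53], [-152.29, 152.29]. Speed limits (degrees/s): [136.94, 136.94, 159.86, 180, 180, 180].

## Interface

Orientations are given as [roll, pitch, yaw] about the fixed x, y, z axes, in that order (R = Rz(yaw) Ry(pitch) Rx(roll)).
In Python, from bench import r, vision, order gives the robot as it stands. The module is installed in compiled form; this text tells all that it offers.
- The arm moves only by the shell command python3 -m jog 'ROWS' [FORCE]. ROWS is JSON, a list of rows, each a list of 3 entries, a list of its own where there are three numbers: the shift along the world's x, y, z in m, then the turn, a rotation vector about the world's x, y, z in rad, then the opening, from -1 (shut) to 1 (fully open). A call has 1 to 5 rows; each row is the pose to reach, as a shift and turn from the pose commanded when the call began; what a row does not reach only later rows make up. A row lasts 1/12 s, in which the tool goes at most 41.7 mm and 7.16 degrees, less where a joint would pass 70% of its speed; a pose out of reach is approached as far as the arm can. A call with a gripper value outside its range is refused whole. The fingers move at their own pace and stop on an object; FORCE is the grip in N (left out, the last holds). Time passes only in rows, so rows that repeat a pose let the fingers close. It gives the time, the measured TCP pose, the force and the opening at its end, in the units of the state.
- r.sense(): the state, without advancing time (a new reading comes with each control period).
- vision.snapshot(name): name is "side" or "top" or "wrist"; returns the picture (420x560x3 uint8, red, green, blue); there is no depth.
- vision.camera_model(name): a dict with "fov_y" (degrees; the focal length in pixels is half the picture's height over the tangent of half this angle, whatever the lens; pixels are square), "cx", "cy" (the principal point, pixels), "D" ([k1, k2, p1, p2, k3] as OpenCV has them; the pictures are not rectified), "world_to_cam" (4x4, takes a point from world to camera coordinates). Camera axes: x right, y down, z forward; pixel columns grow to the right and rows downward; lengths in mm; the calibration is good to about 2 mm. A picture is of the moment at which its call begins: read the wrist's pose just before it. camera_model takes no time and is no camera call; for the wrist camera it gives the pose at the moment of the call.
- order.hand_in(): hands the job in, once; it reports no verdict.
The state is a dict: "time": time; "joint_pos": joint angles; "qd": joint speeds; "joint_efforts": joint torques, N m; "tool_pos": TCP position; "tcp_rot": TCP orientation; "ft_force": force on the tool from outside, world axes, zero at the start; "wrist_torque": the same for the moment, N m; "finger_gap": finger opening in mm.
Only numpy, scipy, OpenCV 4.12 (cv2) and the standard library are available. Lean on these libraries where they do the work, as an engineer would, in place of code of your own. Each camera call takes 0.05 s, during which the arm holds its last target.

## Working session

There is one attempt and no reset: what is moved stays moved. The work goes in short steps, Python scripts to look and compute and a shell command to move; the robot and the scene stay as the last step left them, time stands still between calls to the robot, and variables do not carry over. Pictures are saved under pics/ and viewed, and the job is handed in when it is done.

```bash
mkdir -p pics; python3 - <<'E'
from bench import r,vision,order
import cv2
print(r.sense())
for n in("side","top","wrist"):
    m=vision.camera_model(n);print(n,{k:(v if k!='world_to_cam' else __import__('numpy').round(v,4).tolist()) for k,v in m.items()})
    cv2.imwrite(f"pics/{n}0.png",vision.snapshot(n)[:,:,::-1])
E
```

```text
{'time': 0.0, 'joint_pos': array([ 5.99642327e+01,  7.51458076e+00,  8.53291380e+01, -5.70771854e-04,
        8.72604242e+01, -4.89292409e+00]), 'qd': array([-0.1218368 ,  0.09136182,  0.03737707, -0.08991666,  0.1051142 ,
        0.05407568]), 'joint_efforts': array([-1.07483993e-03, -5.69400108e+01, -5.00553703e+01, -2.17443526e-04,
        1.50640908e-02,  5.03175272e-05]), 'tool_pos': array([254.64353256, 542.70269677, 238.25125658]), 'tcp_rot': array([ 175.42070466,   89.89585544, -119.72211079]), 'ft_force': array([ 0.06311973,  0.13497773, -0.36955114]), 'wrist_torque': array([-0.00958044, -0.02164616,  0.01155267]), 'finger_gap': 85.45995030879057}
side {'fov_y': 57.04510506253454, 'cx': 272.6698262336433, 'cy': 206.4249011283905, 'D': array([0.00593963, 0.        , 0.        , 0.        , 0.        ]), 'world_to_cam': [[0.8816, -0.472, 0.0014, -460.5948], [-0.2976, -0.5581, -0.7746, 316.4625], [0.3664, 0.6824, -0.6325, 827.1329], [0.0, 0.0, 0.0, 1.0]]}
top {'fov_y': 44.88426966853258, 'cx': 282.49402211592025, 'cy': 209.66020185339616, 'D': array([-0.02011694,  0.        ,  0.        ,  0.        ,  0.        ]), 'world_to_cam': [[0.0191, -0.9998, 0.0049, 97.6092], [-0.9816, -0.0197, -0.19, 594.1008], [0.1901, -0.0012, -0.9818, 1461.1216], [0.0, 0.0, 0.0, 1.0]]}
wrist {'fov_y': 58.72627026230169, 'cx': 284.0009052311666, 'cy': 216.14057528382747, 'D': array([-0.03127026,  0.        ,  0.        ,  0.        ,  0.        ]), 'world_to_cam': [[0.4248, 0.9053, -0.001, -599.4847], [0.8556, -0.4011, 0.3271, -41.7534], [0.2957, -0.1398, -0.945, 380.974], [0.0, 0.0, 0.0, 1.0]]}
```

View pics/side0.png

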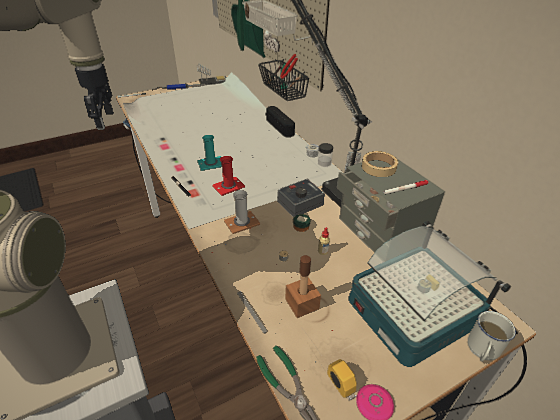

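View pics/top0.png

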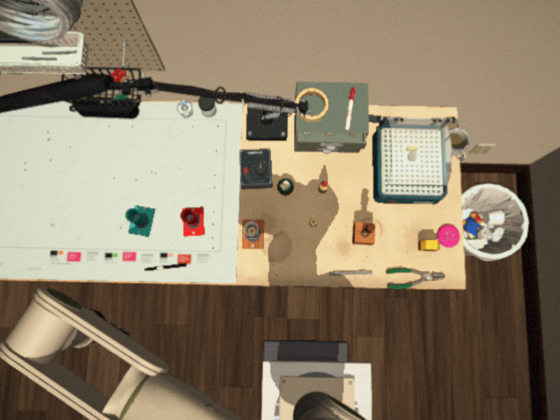

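View pics/wrist0.png

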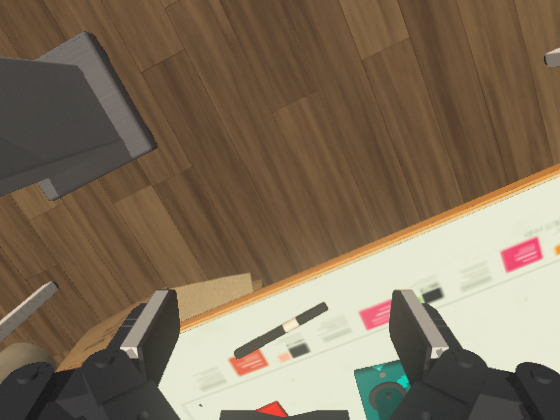

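The side view shows the tube at (240,210), the head at (283,256) and the rammer and rest at (303,285). In the top view they are at (252,233), (313,222) and (366,232). I'll enlarge these areas.

```bash
python3 - <<'E'
import cv2,numpy as np
t=cv2.imread('pics/top0.png');s=cv2.imread('pics/side0.png')
a=cv2.resize(t[200:260,230:390],None,fx=5,fy=5,interpolation=cv2.INTER_CUBIC)
b=cv2.resize(s[180:325,215:335],None,fx=4,fy=4,interpolation=cv2.INTER_CUBIC)
cv2.imwrite('pics/topz.png',a);cv2.imwrite('pics/sidez.png',b)
E
```

```text
(no output)
```

View pics/topz.png

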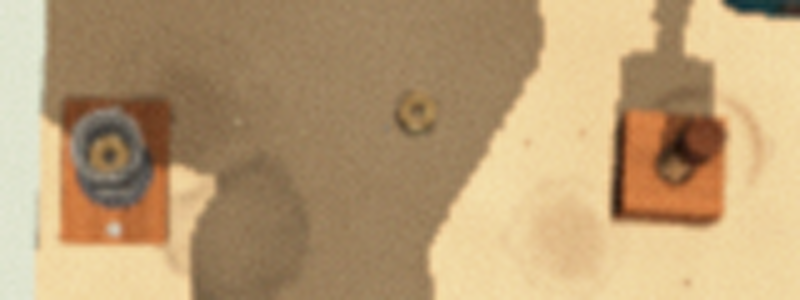

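View pics/sidez.png

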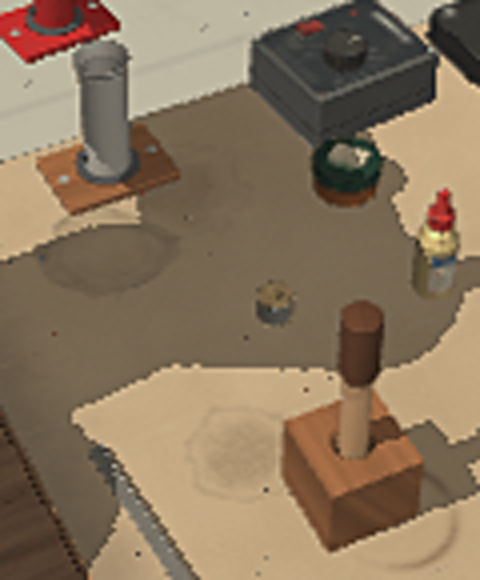

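```bash
cat >h.py <<'E'
import numpy as np,cv2
from bench import r,vision
def KD(m,h=420):
    f=h/2/np.tan(np.radians(m['fov_y']/2));return np.array([[f,0,m['cx']],[0,f,m['cy']],[0,0,1.]]),np.array(m['D'],float)
def ray(m,px,z):
    K,D=KD(m);u=cv2.undistortPoints(np.array([[px]],float),K,D)[0,0]
    T=np.array(m['world_to_cam']);R=T[:3,:3];c=-R.T@T[:3,3];d=R.T@np.array([u[0],u[1],1]);return c+d*(z-c[2])/d[2]
def proj(m,P):
    K,D=KD(m);T=np.array(m['world_to_cam']);P=np.array(P,float).reshape(-1,3)
    return cv2.projectPoints(P,cv2.Rodrigues(T[:3,:3])[0],T[:3,3],K,D)[0].reshape(-1,2)
def circ(c,rad,n=40):
    a=np.linspace(0,2*np.pi,n,endpoint=False);return np.c_[c[0]+rad*np.cos(a),c[1]+rad*np.sin(a),np.full(n,c[2])]
E
python3 - <<'E'
from h import *
t=vision.camera_model('top');s=vision.camera_model('side')
T=lambda x,y:(x/5+230-.4,y/5+200-.4); S=lambda x,y:(x/4+215-.4,y/4+180-.4)
for n,z,a,b in[('tube',110,(108,143),(102,60)),('head',21,(418,109),(275,291)),('resttop',55,(675,162),(353,447)),('ramtop',160,(708,135),(362,314))]:
    print(n,ray(t,T(*a),z).round(1),ray(s,S(*b),z).round(1))
E
```

```text
tube [526.  197.7 110. ] [523.1 194.7 110. ]
head [564.5  15.   21. ] [564.   17.3  21. ]
resttop [ 529.8 -135.7   55. ] [ 526.2 -140.1   55. ]
ramtop [ 529.3 -136.8  160. ] [ 528.6 -135.1  160. ]
```

```bash
python3 - <<'E'
from h import *
from scipy.spatial.transform import Rotation as R
s=r.sense();M=R.from_euler('xyz',s['tcp_rot'],degrees=True).as_matrix();print(M.round(3))
m=vision.camera_model('wrist');T=m['world_to_cam'];c=-T[:3,:3].T@T[:3,3];print('cam-tcp world',c-s['tool_pos'],'in tool',M.T@(c-s['tool_pos']), 'viewdir tool',M.T@T[2,:3])
print(np.degrees(np.arctan2(M[1,2],M[0,2])))
E
```

```text
[[-0.001 -0.905  0.425]
 [-0.001  0.425  0.905]
 [-1.     0.    -0.001]]
cam-tcp world [-76.96090094  36.48359683 134.71777912] in tool [-1.34710127e+02  8.51826175e+01  1.28304264e-01] viewdir tool [ 9.44950248e-01 -3.27213345e-01  6.75471768e-04]
64.85725705717628
```

```bash
python3 -m jog '[[[0.0206,-0.0352,0],[0,0,-0.0756],1],[[0.0412,-0.0704,0],[0,0,-0.1512],1],[[0.0618,-0.1056,0],[0,0,-0.2268],1],[[0.0824,-0.1408,0],[0,0,-0.3024],1],[[0.103,-0.176,0],[0,0,-0.378],1]]' 30
python3 -m jog '[[[0.0206,-0.0352,0],[0,0,-0.0756],1],[[0.0412,-0.0704,0],[0,0,-0.1512],1],[[0.0618,-0.1056,0],[0,0,-0.2268],1],[[0.0824,-0.1408,0],[0,0,-0.3024],1],[[0.103,-0.176,0],[0,0,-0.378],1]]' 30
python3 -m jog '[[[0.0206,-0.0352,-0.010],[0,0,-0.0756],1],[[0.0412,-0.0704,-0.020],[0,0,-0.1512],1],[[0.0618,-0.1056,-0.030],[0,0,-0.2268],1],[[0.0824,-0.1408,-0.040],[0,0,-0.3024],1],[[0.103,-0.176,-0.05],[0,0,-0.378],1]]' 30
python3 -m jog '[[[0,0,0],[0,0,0],1],[[0,0,0],[0,0,0],1]]'
python3 - <<'E'
from h import *
m=vision.camera_model('wrist');im=vision.snapshot('wrist');np.save('w1T.npy',m['world_to_cam']);cv2.imwrite('pics/w1.png',im[:,:,::-1]);s=r.sense();print(s['tool_pos'],s['tcp_rot'],s['time'])
E
```

```text
time: 0.57
tool_pos: [358.2, 365.5, 238.9]
tcp_rot: [-173.1, 90.0, -130.1]
ft_force: [1.9, 0.7, 0.8]
finger_gap: 85.0
time: 0.98
tool_pos: [461.3, 189.3, 239.2]
tcp_rot: [5.3, 90.0, 26.6]
ft_force: [0.8, 0.2, -0.7]
finger_gap: 85.3
time: 1.4
tool_pos: [563.6, 14.5, 189.0]
tcp_rot: [112.4, 90.0, 112.1]
ft_force: [-0.2, 0.4, 0.7]
finger_gap: 85.2
time: 1.57
tool_pos: [562.8, 14.4, 188.0]
tcp_rot: [177.7, 89.8, 177.4]
ft_force: [0.1, 0.9, -0.0]
finger_gap: 85.4
[562.70682719  15.83531082 188.77863167] [167.42800099  89.88490888 167.23077019] 1.6167
```

View pics/w1.png

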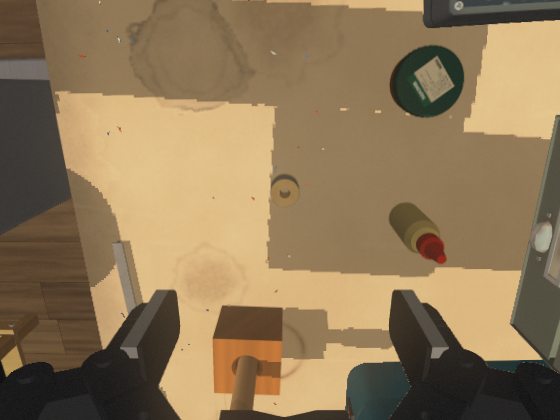

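The wrist view shows the head's top ring centred at about (285,190), and the rest at (248,350) with its top-face corners at about (216,346), (282,345), (279,392) and (215,394).

```bash
python3 - <<'E'
from h import *
m=vision.camera_model('wrist');print(ray(m,(285,190),21).round(1))
s=r.sense()
print(proj(m,[s['tool_pos']]))
im=cv2.imread('pics/w1.png')
h=im[165:225,250:330].copy();cv2.imwrite('pics/w1h.png',cv2.resize(h,None,fx=8,fy=8,interpolation=cv2.INTER_CUBIC))
E
```

```text
[562.8  19.4  21. ]
[[285.70045212 303.05816493]]
```

View pics/w1h.png

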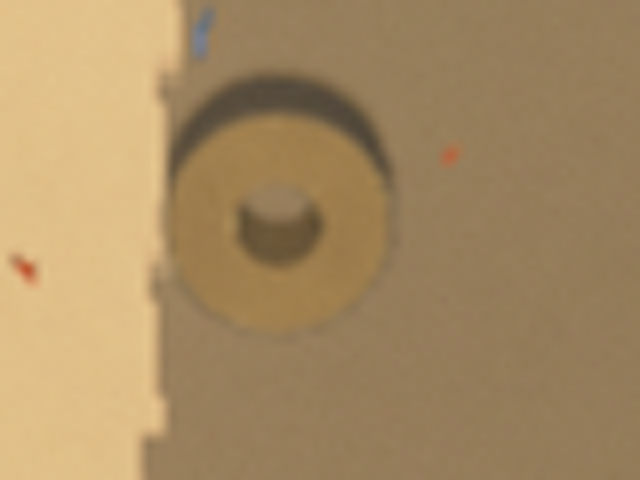

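```bash
python3 -m jog '[[[0,0.001,-0.035],[0,0,0],1],[[0,0.002,-0.07],[0,0,0],1],[[0,0.002,-0.1],[0,0,0],1],[[0,0.002,-0.1],[0,0,0],1]]'
python3 - <<'E'
from h import *
S=[r.sense() for _ in range(1)]
m=vision.camera_model('wrist');im=vision.snapshot('wrist');cv2.imwrite('pics/w2.png',im[:,:,::-1]);s=r.sense();print(S[0]['tool_pos'],s['tool_pos'],s['time'])
h=im[30:230,200:380,::-1];cv2.imwrite('pics/w2h.png',cv2.resize(h,None,fx=3,fy=3,interpolation=cv2.INTER_CUBIC));np.save('w2T.npy',m['world_to_cam'])
E
```

```text
time: 1.95
tool_pos: [557.9, 20.4, 83.2]
tcp_rot: [175.0, 89.4, 175.0]
ft_force: [-1.6, 1.3, -2.1]
finger_gap: 85.3
[557.88302985  20.35418326  83.18840975] [559.64932709  20.09430205  86.58755814] 2.0
```

View pics/w2h.png

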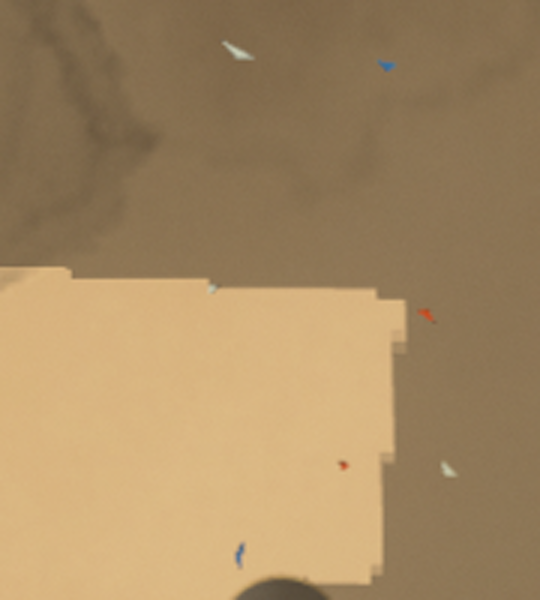

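```bash
python3 -m jog '[[[0,0,0],[0,0,0],1],[[0,0,0],[0,0,0],1]]'
python3 - <<'E'
from h import *
m=vision.camera_model('wrist');s=r.sense();im=vision.snapshot('wrist');s2=r.sense();print(s['tool_pos'],s2['tool_pos'],s['time'])
g=im[200:320,220:350,::-1];cv2.imwrite('pics/w3h.png',cv2.resize(g,None,fx=5,fy=5,interpolation=cv2.INTER_CUBIC))
for y in(15,17,19):
  p=proj(m,circ((563,y,21),12.5));print(y,p.min(0),p.max(0))
E
```

```text
time: 2.17
tool_pos: [564.9, 19.1, 92.8]
tcp_rot: [-2.4, 89.8, -2.4]
ft_force: [-0.4, 0.8, 0.2]
finger_gap: 85.1
[564.89482937  19.10229742  92.78360238] [565.18398994  18.91758768  92.99700739] 2.1667
15 [260.52686483 224.28933115] [302.14744925 262.62848952]
17 [260.45511574 221.09735252] [302.19864123 259.6647549 ]
19 [260.38304286 217.8862739 ] [302.25005815 256.68346361]
```

View pics/w3h.png

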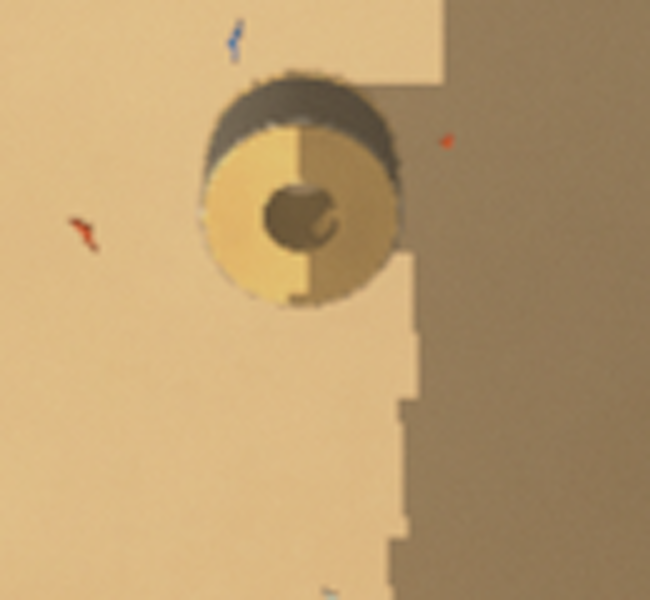

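```bash
python3 -m jog '[[[-0.0025,-0.0033,-0.025],[0,0,0],1],[[-0.0025,-0.0033,-0.05],[0,0,0],1],[[-0.0025,-0.0033,-0.075],[0,0,0],1],[[-0.0025,-0.0033,-0.075],[0,0,0],1],[[-0.0025,-0.0033,-0.075],[0,0,0],1]]'
python3 -m jog '[[[0,0,0],[0,0,0],1],[[0,0,0],[0,0,0],1]]'
```

```text
time: 2.63
tool_pos: [560.5, 15.3, 15.3]
tcp_rot: [174.3, 90.0, 174.2]
ft_force: [-1.2, -0.4, 0.7]
finger_gap: 85.3
time: 2.8
tool_pos: [562.8, 15.1, 17.6]
tcp_rot: [-3.4, 89.7, -3.5]
ft_force: [0.3, -0.8, 0.7]
finger_gap: 85.3
```

```bash
python3 -m jog '[[[0,0,0],[0,0,0],-1],[[0,0,0],[0,0,0],-1],[[0,0,0],[0,0,0],-1],[[0,0,0],[0,0,0],-1],[[0,0,0],[0,0,0],-1]]' 30
python3 -m jog '[[[0,0,0],[0,0,0],-1],[[0,0,0],[0,0,0],-1],[[0,0,0],[0,0,0],-1]]'
python3 - <<'E'
from h import *
im=vision.snapshot('wrist');cv2.imwrite('pics/w4.png',im[:,:,::-1])
E
```

```text
time: 3.22
tool_pos: [560.7, 15.2, 14.9]
tcp_rot: [-5.0, 90.0, -5.1]
ft_force: [0.9, 0.3, 0.5]
finger_gap: 26.0
time: 3.47
tool_pos: [560.7, 15.2, 15.0]
tcp_rot: [4.8, 90.0, 4.7]
ft_force: [-1.4, 0.2, 5.0]
finger_gap: 23.5
```

View pics/w4.png

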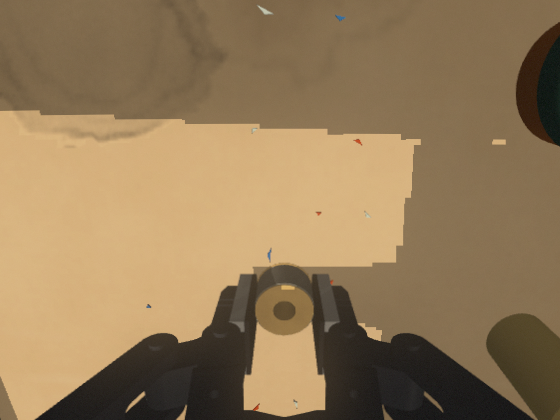

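```bash
python3 -m jog '[[[0,0,0.035],[0,0,0],-1],[[0,0,0.07],[0,0,0],-1],[[0,0,0.105],[0,0,0],-1],[[0,0,0.14],[0,0,0],-1],[[0,0,0.175],[0,0,0],-1]]'
python3 -m jog '[[[-0.01,0.032,0],[0,0,0],-1],[[-0.02,0.064,0],[0,0,0],-1],[[-0.03,0.096,0],[0,0,0],-1],[[-0.037,0.118,0],[0,0,0],-1],[[-0.037,0.118,0],[0,0,0],-1]]'
python3 -m jog '[[[0,0,0],[0,0,0],-1],[[0,0,0],[0,0,0],-1]]'
python3 - <<'E'
from h import *
m=vision.camera_model('wrist');s=r.sense();im=vision.snapshot('wrist');s2=r.sense();print(s['tool_pos'],s2['tool_pos'],s2['tcp_rot'],s['finger_gap'])
import pickle;pickle.dump(m,open('m5.pkl','wb'));cv2.imwrite('pics/w5.png',im[:,:,::-1])
E
```

```text
time: 3.93
tool_pos: [560.1, 15.3, 190.8]
tcp_rot: [177.9, 90.0, 177.8]
ft_force: [0.5, -0.5, -0.1]
finger_gap: 23.6
time: 4.35
tool_pos: [522.0, 137.0, 189.3]
tcp_rot: [120.3, 89.9, 120.3]
ft_force: [0.7, -0.8, 0.2]
finger_gap: 23.7
time: 4.52
tool_pos: [523.6, 132.9, 189.4]
tcp_rot: [-122.0, 90.0, -122.1]
ft_force: [0.2, 0.9, -0.9]
finger_gap: 23.7
[523.57487065 132.92545426 189.36164222] [523.76060946 132.51098543 189.40454122] [-119.74138646   89.97186219 -119.88048794] 23.744376490723994
```

View pics/w5.png

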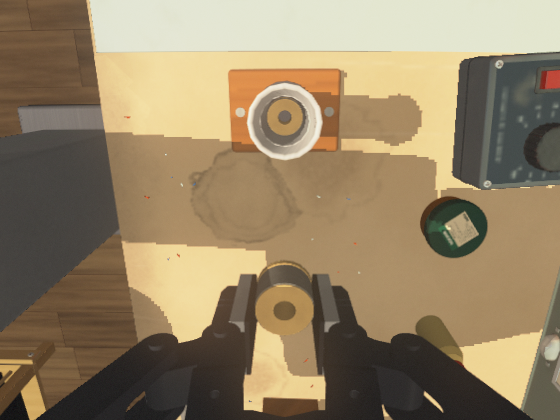

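```bash
python3 - <<'E'
from h import *
im=cv2.imread('pics/w5.png')
a=cv2.resize(im[75:170,235:335],None,fx=6,fy=6,interpolation=cv2.INTER_CUBIC);b=cv2.resize(im[255:345,235:335],None,fx=6,fy=6,interpolation=cv2.INTER_CUBIC)
import pickle;m=pickle.load(open('m5.pkl','rb'))
def dr(img,x0,y0,c,rad,col):
    p=(proj(m,circ(c,rad))+.5-[x0,y0])*6;cv2.polylines(img,[p.astype(np.int32)],True,col,1)
dr(a,235,75,(524,196,110),21.5,(0,0,255));dr(a,235,75,(524,196,110),18,(0,255,0));dr(b,235,255,(523.6,132.8,195.2),12.5,(0,0,255))
cv2.imwrite('pics/w5ab.png',np.vstack([a,b])[:, :]) ; 
cv2.imwrite('pics/w5a.png',a);cv2.imwrite('pics/w5b.png',b)
E
```

```text
(no output)
```

View pics/w5a.png

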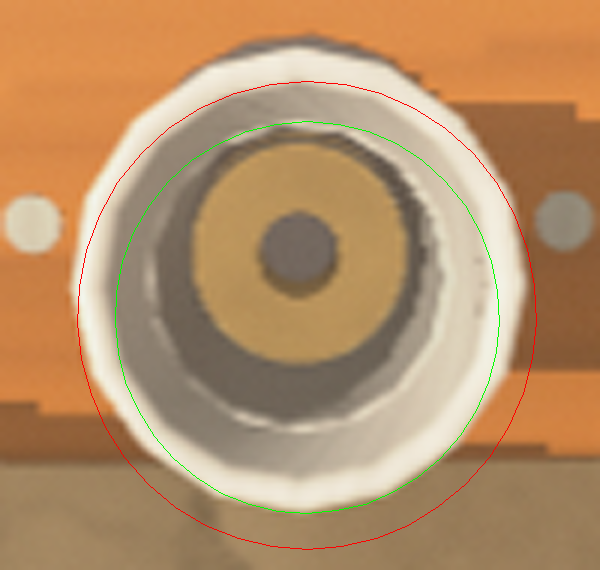

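View pics/w5b.png

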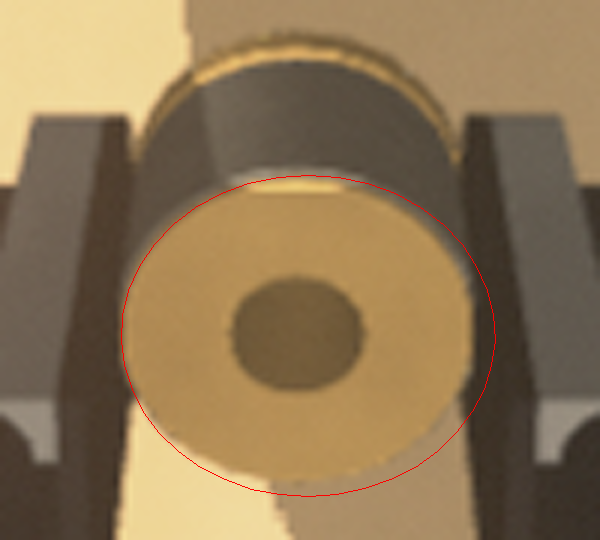

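```bash
python3 -m jog '[[[0,0.033,0],[0,0,0],-1],[[0,0.066,0],[0,0,0],-1],[[0,0.0655,-0.02],[0,0,0],-1],[[0,0.0655,-0.04],[0,0,0],-1],[[0,0.0655,-0.058],[0,0,0],-1]]'
python3 -m jog '[[[0,0,0],[0,0,0],-1],[[0,0,0],[0,0,0],-1]]'
python3 - <<'E'
from h import *
m=vision.camera_model('wrist');s=r.sense();im=vision.snapshot('wrist');s2=r.sense();print(s['tool_pos'],s2['tool_pos'],s2['tcp_rot'],s['finger_gap'])
import pickle;pickle.dump(m,open('m6.pkl','wb'));cv2.imwrite('pics/w6.png',im[:,:,::-1])
a=cv2.resize(im[200:350,190:380,::-1],None,fx=4,fy=4,interpolation=cv2.INTER_CUBIC);cv2.imwrite('pics/w6a.png',a)
im=vision.snapshot('side');cv2.imwrite('pics/s6a.png',cv2.resize(im[150:240,190:300,::-1],None,fx=6,fy=6,interpolation=cv2.INTER_CUBIC))
E
```

```text
time: 4.98
tool_pos: [524.1, 198.2, 130.7]
tcp_rot: [-42.3, 90.0, -42.4]
ft_force: [-0.3, -0.4, -0.1]
finger_gap: 23.2
time: 5.15
tool_pos: [523.0, 197.5, 130.5]
tcp_rot: [-160.8, 89.8, -161.0]
ft_force: [0.4, -0.1, 1.1]
finger_gap: 23.6
[523.0017479  197.51326086 130.54922226] [524.00385242 197.88770989 132.03401203] [-145.50351517   89.9800372  -145.69484011] 23.570566888916826
```

View pics/w6a.png

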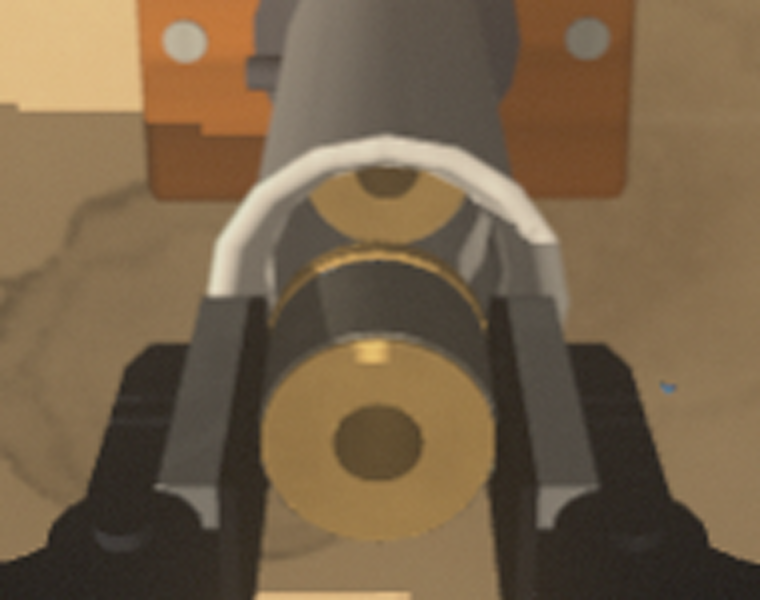

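View pics/s6a.png

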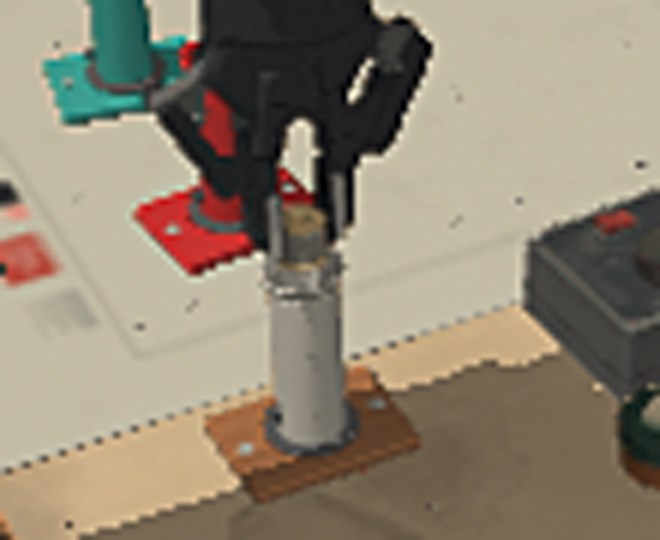

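```bash
python3 -m jog '[[[0,0,0],[0,0,0],-1],[[0,0,0],[0,0,0],-1],[[0,0,0],[0,0,0],-1]]'
python3 - <<'E'
from h import *
m=vision.camera_model('wrist');s=r.sense();im=vision.snapshot('wrist');s2=r.sense();print(s['tool_pos'],s2['tool_pos'],s2['tcp_rot'],s['finger_gap'])
a=cv2.resize(im[200:350,190:380,::-1],None,fx=4,fy=4,interpolation=cv2.INTER_CUBIC)
def dr(c,rad,col):
    p=(proj(m,circ(c,rad))+.5-[190,200])*4;cv2.polylines(a,[p.astype(np.int32)],True,col,1)
t=s['tool_pos']
dr((523.5,199,110),21.5,(0,0,255));dr((t[0],t[1],t[2]+6),11.7,(0,255,0))
cv2.imwrite('pics/w7a.png',a)
E
```

```text
time: 5.5
tool_pos: [524.3, 198.8, 132.9]
tcp_rot: [14.8, 89.9, 14.7]
ft_force: [-0.2, 0.7, -0.5]
finger_gap: 23.4
[524.32857611 198.78383933 132.87995407] [524.13094093 198.77623973 132.61241237] [14.77344598 89.91727614 14.65091695] 23.441230193864282
```

View pics/w7a.png

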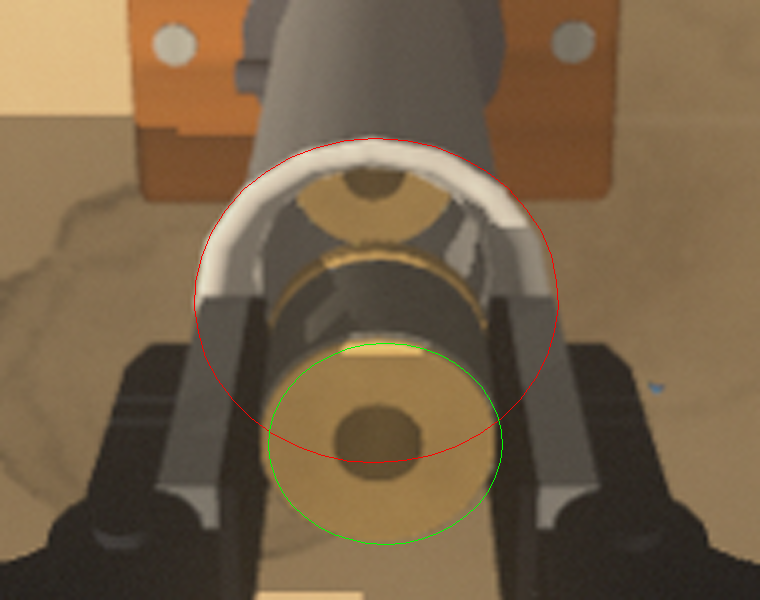

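```bash
python3 -m jog '[[[0,0,-0.004],[0,0,0],-1],[[0,0,-0.008],[0,0,0],-1],[[0,0,-0.012],[0,0,0],-1],[[0,0,-0.014],[0,0,0],-1],[[0,0,-0.014],[0,0,0],-1]]'
python3 -m jog '[[[0,0,0],[0,0,0],-1],[[0,0,0],[0,0,0],-1],[[0,0,0],[0,0,0],-1]]'
python3 - <<'E'
from h import *
im=vision.snapshot('wrist')
cv2.imwrite('pics/w8a.png',cv2.resize(im[200:350,190:380,::-1],None,fx=4,fy=4,interpolation=cv2.INTER_CUBIC))
E
```

```text
time: 5.97
tool_pos: [523.4, 198.7, 118.0]
tcp_rot: [-161.5, 90.0, -161.6]
ft_force: [-2.9, -0.5, 4.8]
finger_gap: 23.4
time: 6.22
tool_pos: [523.4, 198.7, 117.9]
tcp_rot: [-162.0, 90.0, -162.1]
ft_force: [-3.1, -0.9, 6.0]
finger_gap: 23.4
```

View pics/w8a.png

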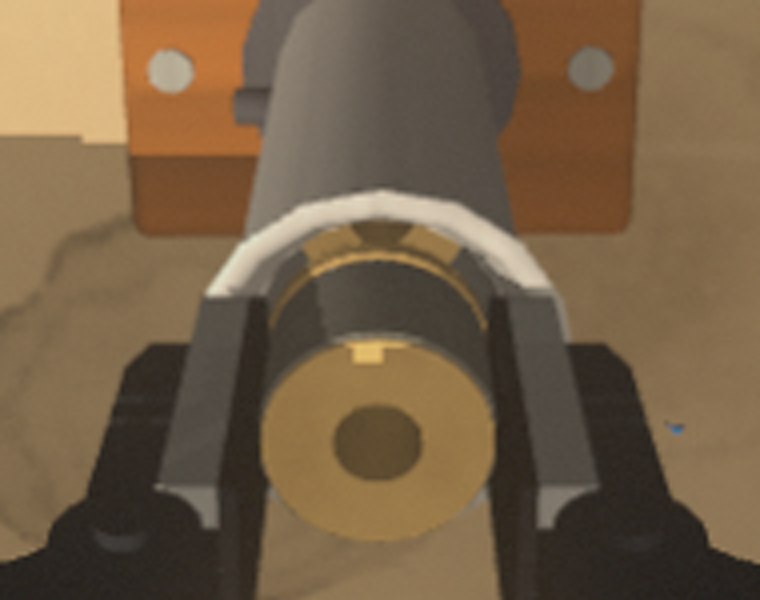

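```bash
python3 -m jog '[[[0,0,0.002],[0,0,0],-1],[[0,0,0.002],[0,0,0],-1],[[0,0,0.002],[0,0,0],-1]]'
python3 -m jog '[[[0,0,0],[0,0,0],0],[[0,0,0],[0,0,0],0],[[0,0,0],[0,0,0],0],[[0,0,0],[0,0,0],0]]'
python3 - <<'E'
from h import *
im=vision.snapshot('wrist')
cv2.imwrite('pics/w9a.png',cv2.resize(im[200:350,190:380,::-1],None,fx=4,fy=4,interpolation=cv2.INTER_CUBIC))
E
```

```text
time: 6.52
tool_pos: [523.5, 198.7, 119.4]
tcp_rot: [-152.5, 90.0, -152.6]
ft_force: [-0.1, -0.0, 0.0]
finger_gap: 23.5
time: 6.85
tool_pos: [523.5, 198.7, 119.6]
tcp_rot: [-165.1, 90.0, -165.2]
ft_force: [-1.0, -0.3, 0.6]
finger_gap: 42.7
```

View pics/w9a.png

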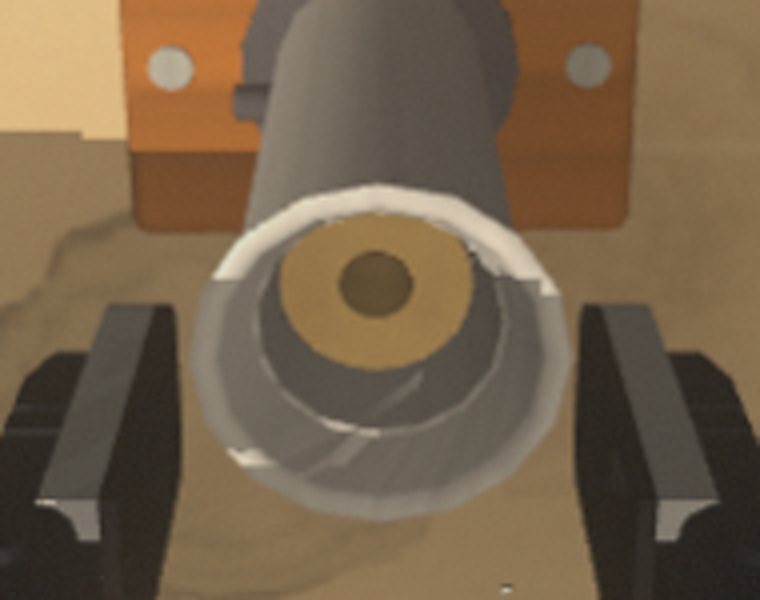

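The head dropped in level and sits on the other one. The rim spans about (192..568, 184..518) in the crop. From that I work out where the tube is relative to the TCP.

```bash
python3 - <<'E'
from h import *
from scipy.optimize import least_squares
m=vision.camera_model('wrist');s=r.sense();print(s['tool_pos'],s['joint_pos'])
tgt=np.array([192/4+190-.5,568/4+190-.5,184/4+200-.5,518/4+200-.5])
def f(v):
    p=proj(m,circ((v[0],v[1],110),21.5,200));return [p[:,0].min()-tgt[0],p[:,0].max()-tgt[1],p[:,1].min()-tgt[2],p[:,1].max()-tgt[3]]
q=least_squares(f,[523,199]);print(q.x,q.fun)
E
```

```text
[523.56042155 198.71837528 119.59235615] [1.55384858e+01 6.43756208e+00 9.91989747e+01 1.78616247e-04
 7.43700542e+01 1.56547521e+01]
[523.07958621 199.60483464] [-1.97081144  1.97272574 -1.13870396  1.57973453]
```

```bash
python3 -m jog '[[[0,0,0.035],[0,0,0],0],[[0,0,0.07],[0,0,0],1],[[0,0,0.105],[0,0,0],1],[[0,-0.038,0.105],[0,0,0],1],[[0,-0.076,0.105],[0,0,0],1]]'
python3 -m jog '[[[0,-0.038,0],[0,0,0],1],[[0,-0.076,0],[0,0,0],1],[[0,-0.114,0],[0,0,0],1],[[0.002,-0.152,0],[0,0,0],1],[[0.004,-0.19,0],[0,0,0],1]]'
python3 -m jog '[[[0,-0.038,0],[0,0,0],1],[[0,-0.066,0],[0,0,0],1],[[0,-0.066,0],[0,0,0],1],[[0,-0.066,0],[0,0,0],1],[[0,-0.066,0],[0,0,0],1]]'
python3 - <<'E'
from h import *
m=vision.camera_model('wrist');s=r.sense();im=vision.snapshot('wrist');print(s['tool_pos'],s['tcp_rot'])
import pickle;pickle.dump(m,open('m10.pkl','wb'));cv2.imwrite('pics/w10.png',im[:,:,::-1])
E
```

```text
time: 7.32
tool_pos: [525.3, 123.7, 228.4]
tcp_rot: [9.5, 89.6, 9.6]
ft_force: [0.3, -0.9, -0.6]
finger_gap: 84.9
time: 7.73
tool_pos: [527.3, -69.0, 224.9]
tcp_rot: [-9.4, 90.0, -9.5]
ft_force: [0.4, -0.1, -0.1]
finger_gap: 85.4
time: 8.15
tool_pos: [527.5, -132.9, 224.5]
tcp_rot: [108.9, 90.0, 108.7]
ft_force: [-0.1, 0.5, 0.4]
finger_gap: 85.3
[ 527.52001784 -132.87524954  224.54160572] [108.87765014  89.96168411 108.72870171]
```

View pics/w10.png

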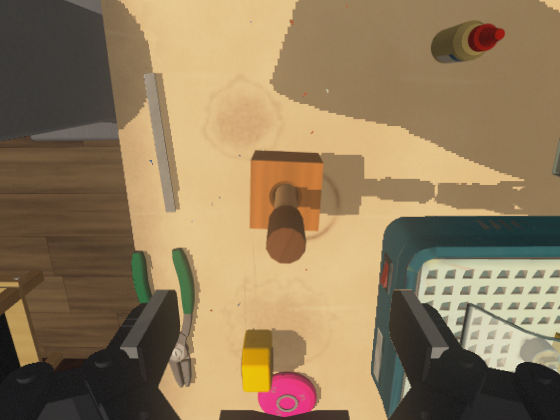

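The view shows the handle top centred at about (286,244) and the rest's top face at about x 250..322, y 160..231. The teal box edge is at about x=385.

```bash
python3 - <<'E'
from h import *
import pickle;m=pickle.load(open('m10.pkl','rb'))
im=cv2.imread('pics/w10.png')
a=cv2.resize(im[145:275,240:335],None,fx=4.5,fy=4.5,interpolation=cv2.INTER_CUBIC)
def dr(p,col):
    p=(proj(m,p)+.5-[240,145])*4.5;cv2.polylines(a,[p.astype(np.int32)],True,col,1)
for x,y in[(527.5,-137)]:
    dr(circ((x,y,160),12),(0,255,0));dr(circ((x,y,115),12),(0,255,0));dr(circ((x,y,55),11),(255,0,0));dr([[x+i,y+j,55] for i,j in[(-30,-30),(30,-30),(30,30),(-30,30)]],(255,0,0))
cv2.imwrite('pics/w10a.png',a)
for z in(0,50,80):print(z,ray(m,(385,240),z))
E
```

```text
0 [ 632.37862854 -198.55006579    0.        ]
50 [ 617.68996263 -177.63865669   50.        ]
80 [ 608.87676308 -165.09181123   80.        ]
```

View pics/w10a.png

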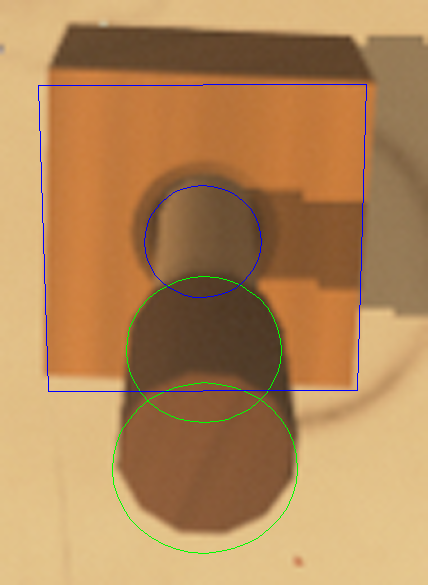

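```bash
python3 -m jog '[[[0.001,-0.002,-0.03],[0,0,0],1],[[0.001,-0.002,-0.06],[0,0,0],1],[[0.001,-0.002,-0.09],[0,0,0],1],[[0.001,-0.002,-0.0965],[0,0,0],1],[[0.001,-0.002,-0.0965],[0,0,0],1]]'
python3 -m jog '[[[0,0,0],[0,0,0],1],[[0,0,0],[0,0,0],1],[[0,0,0],[0,0,0],1]]'
python3 - <<'E'
from h import *
m=vision.camera_model('wrist');s=r.sense();im=vision.snapshot('wrist');print(s['tool_pos'],s['tcp_rot'])
a=im[170:420,110:450,::-1].copy()
for c,rr in(((527.8,-135,160),12),):
    p=proj(m,circ(c,rr))+.5-[110,170];cv2.polylines(a,[p.astype(np.int32)],True,(0,255,0),1)
cv2.imwrite('pics/w11.png',cv2.resize(a,None,fx=2,fy=2,interpolation=cv2.INTER_CUBIC))
E
```

```text
time: 8.62
tool_pos: [526.6, -133.2, 125.5]
tcp_rot: [158.7, 89.7, 158.7]
ft_force: [0.2, 0.0, 0.8]
finger_gap: 85.5
time: 8.87
tool_pos: [530.2, -135.6, 130.8]
tcp_rot: [-19.3, 89.8, -19.4]
ft_force: [0.7, 0.0, 0.4]
finger_gap: 85.5
[ 530.22175501 -135.5551966   130.78391777] [-19.30084191  89.77005168 -19.39322705]
```

View pics/w11.png

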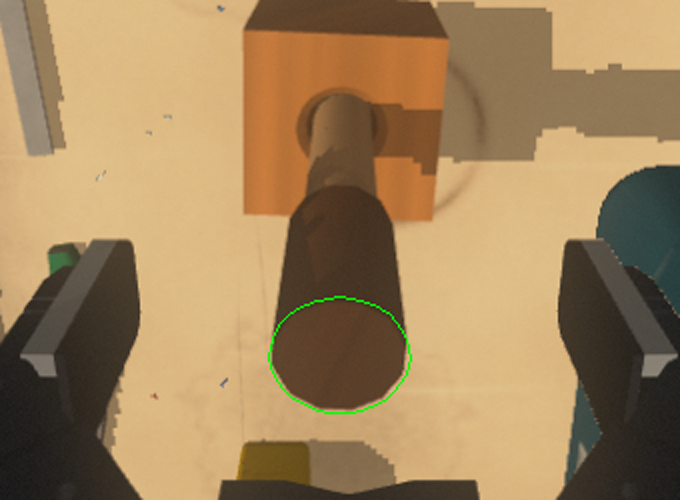

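```bash
python3 -m jog '[[[0,0,0],[0,0,0],1],[[0,0,0],[0,0,0],1],[[0,0,0],[0,0,0],1]]'; python3 -m jog '[[[0,0,0],[0,0,0],1],[[0,0,0],[0,0,0],1]]'
```

```text
time: 9.17
tool_pos: [528.8, -135.4, 128.7]
tcp_rot: [-17.9, 90.0, -18.0]
ft_force: [0.1, 0.2, -0.3]
finger_gap: 85.5
time: 9.33
tool_pos: [528.5, -135.3, 128.2]
tcp_rot: [130.0, 90.0, 129.9]
ft_force: [0.2, -0.7, -0.8]
finger_gap: 85.5
```

```bash
python3 -m jog '[[[0,0,0],[0,0,0],-1],[[0,0,0],[0,0,0],-1],[[0,0,0],[0,0,0],-1],[[0,0,0],[0,0,0],-1],[[0,0,0],[0,0,0],-1]]' 100
python3 -m jog '[[[0,0,0],[0,0,0],-1],[[0,0,0],[0,0,0],-1],[[0,0,0],[0,0,0],-1]]'
```

```text
time: 9.75
tool_pos: [528.6, -135.2, 128.1]
tcp_rot: [151.0, 90.0, 150.9]
ft_force: [0.2, -0.6, -0.5]
finger_gap: 25.9
time: 10.0
tool_pos: [528.8, -135.3, 128.4]
tcp_rot: [-16.6, 90.0, -16.7]
ft_force: [-1.0, -0.5, 2.7]
finger_gap: 22.0
```

```bash
python3 -m jog '[[[0,0,0.015],[0,0,0],-1],[[0,0,0.03],[0,0,0],-1],[[0,0,0.05],[0,0,0],-1],[[0,0,0.075],[0,0,0],-1],[[0,0,0.1],[0,0,0],-1]]'
python3 -m jog '[[[0,0,0.02],[0,0,0],-1],[[0,0,0.03],[0,0,0],-1],[[0,0,0.03],[0,0,0],-1]]'
python3 - <<'E'
from h import *
im=vision.snapshot('wrist');cv2.imwrite('pics/w12.png',im[:,:,::-1])
im=vision.snapshot('side');cv2.imwrite('pics/s12.png',im[:,:,::-1])
E
```

```text
time: 10.42
tool_pos: [527.9, -135.0, 228.3]
tcp_rot: [160.6, 89.9, 160.5]
ft_force: [0.1, -1.3, -0.7]
finger_gap: 22.2
time: 10.67
tool_pos: [529.8, -135.7, 261.0]
tcp_rot: [-19.7, 89.7, -19.8]
ft_force: [0.5, -0.0, -0.0]
finger_gap: 22.0
```

View pics/w12.png

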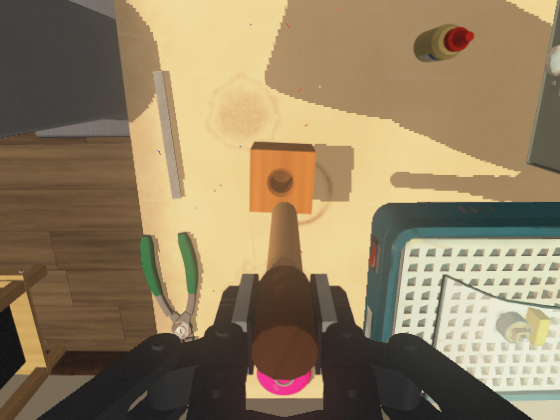

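View pics/s12.png

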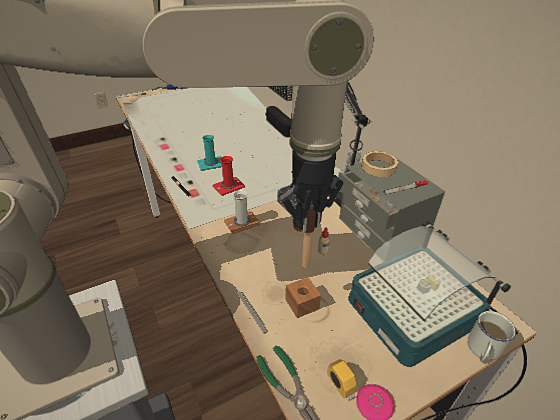

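```bash
python3 -m jog '[[[0,0.03,0],[0,0,0],-1],[[0,0.068,0],[0,0,0],-1],[[0,0.106,0],[0,0,0],-1],[[0,0.144,0],[0,0,0],-1],[[0,0.182,0],[0,0,0],-1]]'
python3 -m jog '[[[-0.005,0.038,0],[0,0,0],-1],[[-0.005,0.076,0],[0,0,0],-1],[[-0.005,0.114,0],[0,0,0],-1],[[-0.005,0.14,0],[0,0,0],-1],[[-0.005,0.1525,0],[0,0,0],-1]]'
python3 -m jog '[[[0,0,0],[0,0,0],-1],[[0,0,0],[0,0,0],-1],[[0,0,0],[0,0,0],-1],[[0,0,0],[0,0,0],-1],[[0,0,0],[0,0,0],-1]]'
python3 - <<'E'
from h import *
s=r.sense();print(s['tool_pos'],s['tcp_rot'])
im=vision.snapshot('wrist');cv2.imwrite('pics/w13.png',im[:,:,::-1])
im=vision.snapshot('side');cv2.imwrite('pics/s13a.png',cv2.resize(im[120:250,180:310,::-1],None,fx=4,fy=4,interpolation=cv2.INTER_CUBIC))
E
```

```text
time: 11.18
tool_pos: [527.2, 48.3, 255.5]
tcp_rot: [178.7, 89.8, 178.5]
ft_force: [0.9, -0.1, -0.6]
finger_gap: 21.8
time: 11.6
tool_pos: [521.9, 202.4, 255.4]
tcp_rot: [-179.9, 89.8, -179.8]
ft_force: [0.9, -1.1, -0.3]
finger_gap: 22.0
time: 12.02
tool_pos: [523.8, 197.9, 258.0]
tcp_rot: [-124.4, 90.0, -124.7]
ft_force: [0.4, 0.9, -1.0]
finger_gap: 22.2
[523.79534745 197.91273417 258.01772508] [-124.43620429   89.98168171 -124.65578341]
```

View pics/w13.png

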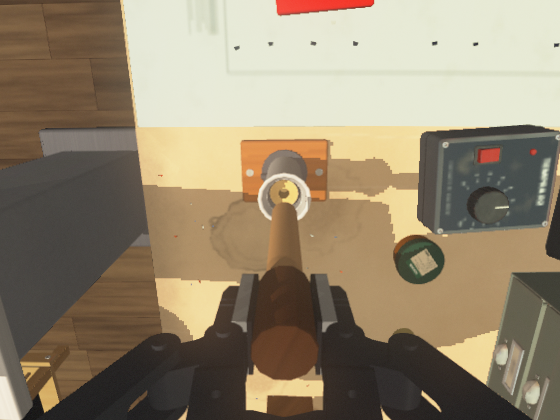

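View pics/s13a.png

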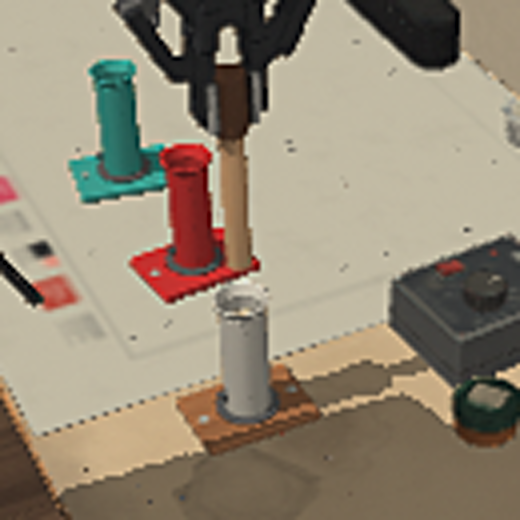

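```bash
python3 -m jog '[[[0,0.001,-0.01],[0,0,0],-1],[[0,0.001,-0.02],[0,0,0],-1],[[0,0.001,-0.03],[0,0,0],-1],[[0,0.001,-0.04],[0,0,0],-1],[[0,0.001,-0.04],[0,0,0],-1]]'
python3 -m jog '[[[0,0,0],[0,0,0],-1],[[0,0,0],[0,0,0],-1],[[0,0,0],[0,0,0],-1],[[0,0,0],[0,0,0],-1],[[0,0,0],[0,0,0],-1]]'
python3 - <<'E'
from h import *
s=r.sense();print(s['tool_pos'],s['tcp_rot'],s['ft_force'])
im=vision.snapshot('wrist');cv2.imwrite('pics/w14.png',im[:,:,::-1])
im=vision.snapshot('side');cv2.imwrite('pics/s14a.png',cv2.resize(im[120:250,180:310,::-1],None,fx=4,fy=4,interpolation=cv2.INTER_CUBIC))
E
```

```text
time: 12.53
tool_pos: [521.9, 199.8, 214.3]
tcp_rot: [-164.1, 89.7, -164.2]
ft_force: [0.2, -0.5, -2.0]
finger_gap: 22.1
time: 12.95
tool_pos: [523.9, 200.4, 218.8]
tcp_rot: [14.6, 89.9, 14.5]
ft_force: [-0.3, 0.7, 0.2]
finger_gap: 21.9
[523.9404498  200.35291339 218.83779544] [14.637763   89.93591194 14.52585491] [-0.25170974  0.72984533  0.1628394 ]
```

View pics/w14.png

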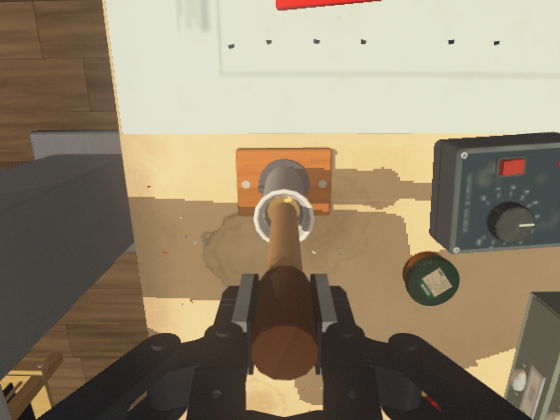

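View pics/s14a.png

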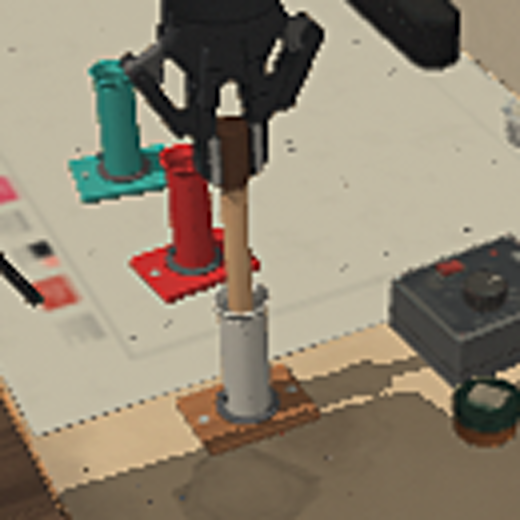

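```bash
python3 -m jog '[[[0,-0.001,-0.002],[0,0,0],-1],[[0,-0.001,-0.004],[0,0,0],-1],[[0,-0.001,-0.006],[0,0,0],-1],[[0,-0.001,-0.007],[0,0,0],-1],[[0,-0.001,-0.007],[0,0,0],-1]]'
python3 -m jog '[[[0,0,-0.001],[0,0,0],-1],[[0,0,-0.002],[0,0,0],-1],[[0,0,-0.003],[0,0,0],-1],[[0,0,-0.003],[0,0,0],-1],[[0,0,-0.003],[0,0,0],-1]]'
```

```text
time: 13.47
tool_pos: [523.3, 199.2, 210.6]
tcp_rot: [-166.1, 90.0, -166.2]
ft_force: [-0.1, -1.1, -0.5]
finger_gap: 22.1
time: 13.88
tool_pos: [523.8, 199.3, 208.7]
tcp_rot: [16.2, 90.0, 16.0]
ft_force: [-1.4, -0.2, 3.2]
finger_gap: 22.0
```

Contact is starting near TCP z≈209, as expected. I'll push in 1 mm steps.

```bash
python3 -m jog '[[[0,0,-0.001],[0,0,0],-1],[[0,0,-0.002],[0,0,0],-1],[[0,0,-0.002],[0,0,0],-1],[[0,0,-0.002],[0,0,0],-1]]'
python3 -m jog '[[[0,0,-0.001],[0,0,0],-1],[[0,0,-0.002],[0,0,0],-1],[[0,0,-0.002],[0,0,0],-1],[[0,0,-0.002],[0,0,0],-1]]'
```

```text
time: 14.22
tool_pos: [523.8, 199.3, 206.4]
tcp_rot: [15.7, 90.0, 15.5]
ft_force: [-0.5, 0.3, 4.1]
finger_gap: 21.7
time: 14.55
tool_pos: [523.7, 199.3, 204.2]
tcp_rot: [10.4, 90.0, 10.2]
ft_force: [1.1, 0.2, 4.0]
finger_gap: 21.6
```

```bash
python3 -m jog '[[[0,0,-0.001],[0,0,0],-1],[[0,0,-0.002],[0,0,0],-1],[[0,0,-0.002],[0,0,0],-1]]'
```

```text
time: 14.8
tool_pos: [523.7, 199.3, 202.1]
tcp_rot: [20.7, 90.0, 20.6]
ft_force: [0.5, 0.2, 2.9]
finger_gap: 21.9
```

```bash
python3 -m jog '[[[0,0,-0.001],[0,0,0],-1],[[0,0,-0.002],[0,0,0],-1],[[0,0,-0.002],[0,0,0],-1]]'
```

```text
time: 15.05
tool_pos: [523.6, 199.2, 200.1]
tcp_rot: [12.9, 90.0, 12.8]
ft_force: [0.6, 0.4, 3.3]
finger_gap: 22.0
```

```bash
python3 -m jog '[[[0,0,-0.001],[0,0,0],-1],[[0,0,-0.002],[0,0,0],-1],[[0,0,-0.002],[0,0,0],-1]]'
```

```text
time: 15.3
tool_pos: [523.6, 199.2, 198.0]
tcp_rot: [-138.5, 90.0, -138.6]
ft_force: [0.4, 0.5, 2.8]
finger_gap: 21.8
```

```bash
python3 -m jog '[[[0,0,-0.001],[0,0,0],-1],[[0,0,-0.002],[0,0,0],-1],[[0,0,-0.002],[0,0,0],-1]]'
```

```text
time: 15.55
tool_pos: [523.8, 199.3, 196.6]
tcp_rot: [18.4, 90.0, 18.2]
ft_force: [-0.9, -0.3, 7.1]
finger_gap: 22.5
```

```bash
python3 -m jog '[[[0,0,-0.001],[0,0,0],-1],[[0,0,-0.001],[0,0,0],-1],[[0,0,-0.001],[0,0,0],-1]]'
```

```text
time: 15.8
tool_pos: [523.9, 199.4, 196.2]
tcp_rot: [18.3, 89.9, 18.2]
ft_force: [-0.8, 0.2, 8.9]
finger_gap: 22.0
```

```bash
python3 -m jog '[[[0,0,-0.001],[0,0,0],-1],[[0,0,-0.001],[0,0,0],-1],[[0,0,-0.001],[0,0,0],-1]]'
```

```text
time: 16.05
tool_pos: [524.1, 199.4, 195.6]
tcp_rot: [18.9, 89.9, 18.8]
ft_force: [-2.6, -0.8, 11.4]
finger_gap: 21.8
```

```bash
python3 -m jog '[[[0,0,-0.001],[0,0,0],-1],[[0,0,-0.001],[0,0,0],-1],[[0,0,-0.001],[0,0,0],-1]]'
python3 -m jog '[[[0,0,-0.001],[0,0,0],-1],[[0,0,-0.001],[0,0,0],-1],[[0,0,-0.001],[0,0,0],-1]]'
```

```text
time: 16.3
tool_pos: [524.2, 199.5, 195.1]
tcp_rot: [18.3, 89.9, 18.2]
ft_force: [-2.0, -0.1, 14.5]
finger_gap: 22.3
time: 16.55
tool_pos: [524.3, 199.5, 194.6]
tcp_rot: [17.8, 89.9, 17.7]
ft_force: [-3.4, -1.2, 17.9]
finger_gap: 22.4
```

```bash
python3 -m jog '[[[0,0,-0.001],[0,0,0],-1],[[0,0,-0.001],[0,0,0],-1],[[0,0,-0.001],[0,0,0],-1]]'
```

```text
time: 16.8
tool_pos: [524.5, 199.6, 194.0]
tcp_rot: [17.9, 89.8, 17.8]
ft_force: [-4.1, -1.4, 19.5]
finger_gap: 22.1
```

```bash
python3 -m jog '[[[0,0,-0.001],[0,0,0],-1],[[0,0,-0.001],[0,0,0],-1],[[0,0,-0.001],[0,0,0],-1],[[0,0,-0.001],[0,0,0],-1],[[0,0,-0.001],[0,0,0],-1]]'
python3 -m jog '[[[0,0,0],[0,0,0],-1],[[0,0,0],[0,0,0],-1],[[0,0,0],[0,0,0],-1]]'
python3 - <<'E'
from h import *
im=vision.snapshot('wrist');cv2.imwrite('pics/w15.png',im[:,:,::-1])
im=vision.snapshot('side');cv2.imwrite('pics/s15a.png',cv2.resize(im[120:250,180:310,::-1],None,fx=4,fy=4,interpolation=cv2.INTER_CUBIC))
E
```

```text
time: 17.22
tool_pos: [524.6, 199.6, 193.5]
tcp_rot: [17.6, 89.8, 17.5]
ft_force: [-5.0, -0.4, 22.0]
finger_gap: 21.8
time: 17.47
tool_pos: [524.6, 199.7, 193.6]
tcp_rot: [18.1, 89.8, 18.0]
ft_force: [-5.1, -0.6, 22.8]
finger_gap: 22.0
```

View pics/w15.png

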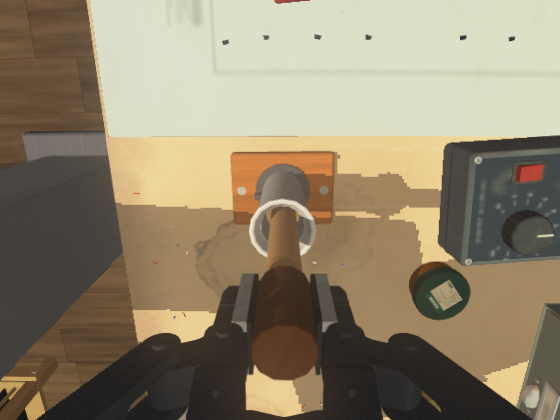

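View pics/s15a.png

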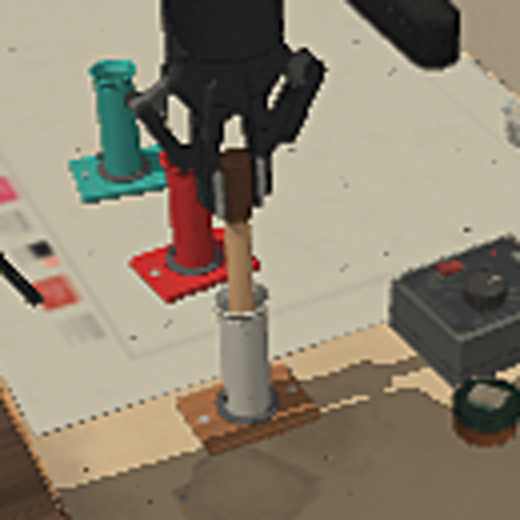

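```bash
python3 -m jog '[[[0,0,0.004],[0,0,0],-1],[[0,0,0.012],[0,0,0],-1],[[0,0,0.024],[0,0,0],-1],[[0,0,0.04],[0,0,0],-1],[[0,0,0.055],[0,0,0],-1]]'
python3 -m jog '[[[0,0,0.015],[0,0,0],-1],[[0,0,0.015],[0,0,0],-1],[[0,0,0.015],[0,0,0],-1],[[0,0,0.015],[0,0,0],-1],[[0,0,0.015],[0,0,0],-1]]'
python3 - <<'E'
from h import *
s=r.sense();print(s['tool_pos'])
im=vision.snapshot('wrist');cv2.imwrite('pics/w16.png',im[:,:,::-1])
im=vision.snapshot('side');cv2.imwrite('pics/s16a.png',cv2.resize(im[120:250,180:310,::-1],None,fx=4,fy=4,interpolation=cv2.INTER_CUBIC))
E
```

```text
time: 17.98
tool_pos: [523.1, 199.1, 245.4]
tcp_rot: [-164.9, 89.9, -165.0]
ft_force: [1.0, 0.0, 0.2]
finger_gap: 21.7
time: 18.4
tool_pos: [522.9, 199.0, 258.6]
tcp_rot: [-164.0, 89.9, -164.1]
ft_force: [0.3, -0.4, -0.6]
finger_gap: 22.1
[522.89224862 199.02176985 258.58373898]
```

View pics/w16.png

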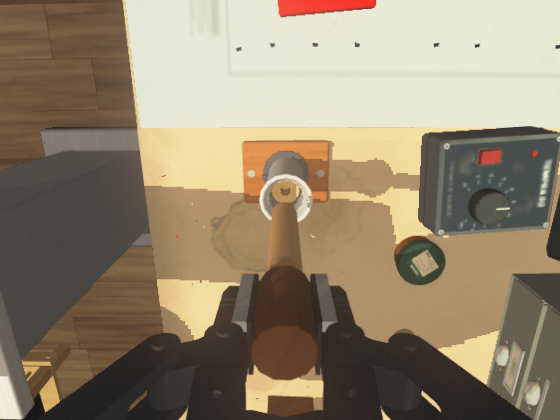

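View pics/s16a.png

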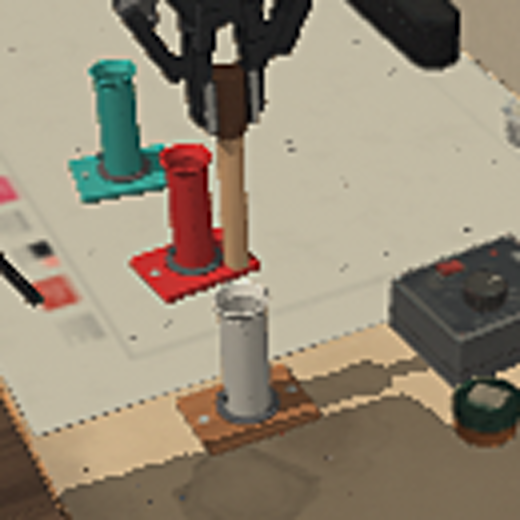

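```bash
python3 -m jog '[[[0,-0.03,0],[0,0,0],-1],[[0,-0.068,0],[0,0,0],-1],[[0,-0.106,0],[0,0,0],-1],[[0,-0.144,0],[0,0,0],-1],[[0,-0.182,0],[0,0,0],-1]]'
python3 -m jog '[[[0.005,-0.038,0],[0,0,0],-1],[[0.005,-0.076,0],[0,0,0],-1],[[0.005,-0.114,0],[0,0,0],-1],[[0.005,-0.14,0],[0,0,0],-1],[[0.005,-0.1525,0],[0,0,0],-1]]'
python3 -m jog '[[[0,0,-0.02],[0,0,0],-1],[[0,0,-0.04],[0,0,0],-1],[[0,0,-0.06],[0,0,0],-1],[[0,0,-0.06],[0,0,0],-1],[[0,0,-0.06],[0,0,0],-1]]'
python3 -m jog '[[[0,0,0],[0,0,0],-1],[[0,0,0],[0,0,0],-1],[[0,0,0],[0,0,0],-1]]'
python3 - <<'E'
from h import *
s=r.sense();print(s['tool_pos'])
im=vision.snapshot('wrist');cv2.imwrite('pics/w17.png',im[:,:,::-1])
im=vision.snapshot('side');cv2.imwrite('pics/s17a.png',cv2.resize(im[180:330,240:370,::-1],None,fx=4,fy=4,interpolation=cv2.INTER_CUBIC))
E
```

```text
time: 18.92
tool_pos: [523.0, 15.8, 259.5]
tcp_rot: [175.4, 89.9, 175.3]
ft_force: [-0.4, 0.1, 0.0]
finger_gap: 22.1
time: 19.33
tool_pos: [527.8, -138.6, 259.4]
tcp_rot: [-154.7, 89.9, -155.0]
ft_force: [-0.6, 1.1, -0.7]
finger_gap: 21.9
time: 19.75
tool_pos: [527.5, -134.4, 198.7]
tcp_rot: [157.0, 89.8, 156.9]
ft_force: [0.6, 0.1, -0.1]
finger_gap: 22.0
time: 20.0
tool_pos: [529.5, -135.3, 201.9]
tcp_rot: [-18.4, 89.8, -18.5]
ft_force: [0.8, -0.5, -1.3]
finger_gap: 22.2
[ 529.52290461 -135.32971681  201.91418764]
```

View pics/w17.png

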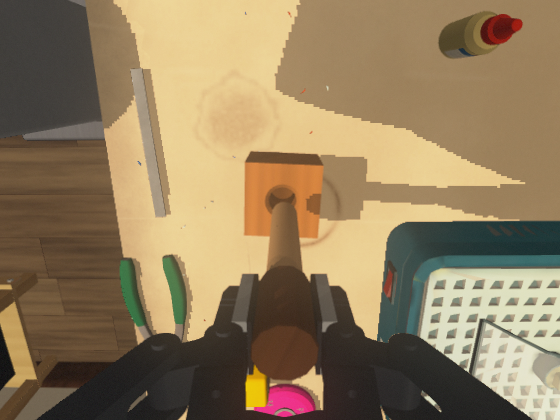

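View pics/s17a.png

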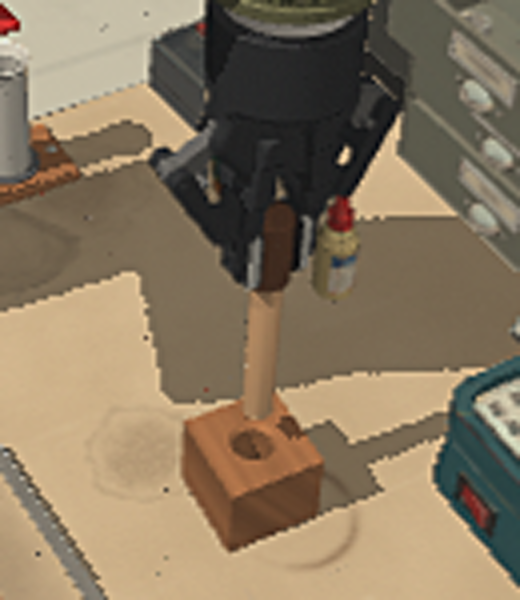

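```bash
python3 - <<'E'
from h import *
m=vision.camera_model('side')
for x,y,z in[(528,-135,55),(528,-135,83),(528,-135,188),(528,-135,233)]:print(z,(proj(m,[[x,y,z]])[0]+.5-[240,180])*4)
mw=vision.camera_model('wrist');print(r.sense()['tool_pos'])
for x,y,z in[(528,-135,55),(528,-135,83),(528,-135,188),(528,-135,233)]:print(z,(proj(mw,[[x,y,z]])[0]))
E
```

```text
55 [251.50624467 439.9912002 ]
83 [253.97024462 408.41447551]
188 [264.17485111 277.73829908]
233 [269.08255775 214.94841222]
[ 529.2262354  -135.34015985  201.42431815]
55 [282.74730983 200.88313789]
83 [282.75409956 212.16176661]
188 [282.80039152 286.12821859]
233 [282.84515582 353.35471277]
```

```bash
python3 -m jog '[[[0,0,-0.006],[0,0,0],-1],[[0,0,-0.012],[0,0,0],-1],[[0,0,-0.018],[0,0,0],-1],[[0,0,-0.024],[0,0,0],-1],[[0,0,-0.024],[0,0,0],-1]]'
python3 -m jog '[[[0,0,0],[0,0,0],-1],[[0,0,0],[0,0,0],-1],[[0,0,0],[0,0,0],-1],[[0,0,0],[0,0,0],-1]]'
python3 - <<'E'
from h import *
im=vision.snapshot('wrist');cv2.imwrite('pics/w18a.png',cv2.resize(im[140:260,220:350,::-1],None,fx=4,fy=4,interpolation=cv2.INTER_CUBIC))
E
```

```text
time: 20.52
tool_pos: [527.5, -134.9, 173.9]
tcp_rot: [160.2, 89.8, 160.1]
ft_force: [-0.0, -0.1, -1.2]
finger_gap: 22.1
time: 20.85
tool_pos: [528.9, -135.4, 176.6]
tcp_rot: [-19.5, 90.0, -19.6]
ft_force: [-0.4, 0.2, -0.4]
finger_gap: 22.4
```

View pics/w18a.png

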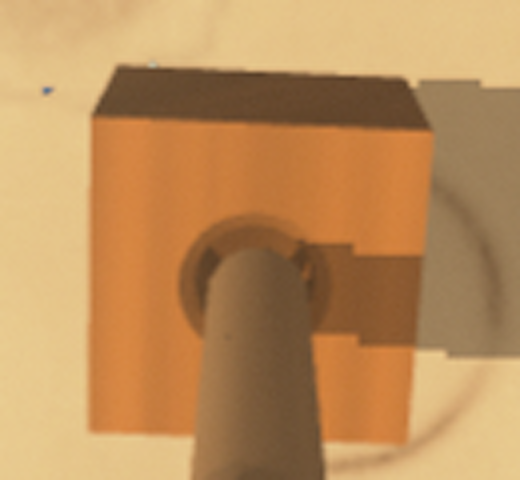

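```bash
python3 -m jog '[[[0,0,-0.005],[0,0,0],-1],[[0,0,-0.01],[0,0,0],-1],[[0,0,-0.015],[0,0,0],-1],[[0,0,-0.02],[0,0,0],-1],[[0,0,-0.02],[0,0,0],-1]]'
```

```text
time: 21.32
tool_pos: [527.6, -134.9, 154.3]
tcp_rot: [159.6, 89.8, 159.5]
ft_force: [-0.1, -0.3, -1.7]
finger_gap: 21.8
```

```bash
python3 -m jog '[[[0,0,-0.005],[0,0,0],-1],[[0,0,-0.01],[0,0,0],-1],[[0,0,-0.015],[0,0,0],-1],[[0,0,-0.02],[0,0,0],-1],[[0,0,-0.024],[0,0,0],-1]]'
python3 -m jog '[[[0,0,-0.002],[0,0,0],-1],[[0,0,-0.002],[0,0,0],-1],[[0,0,-0.002],[0,0,0],-1],[[0,0,-0.002],[0,0,0],-1]]'
```

```text
time: 21.73
tool_pos: [528.4, -135.2, 131.4]
tcp_rot: [161.0, 90.0, 160.9]
ft_force: [0.4, 0.3, -0.7]
finger_gap: 22.0
time: 22.07
tool_pos: [528.8, -135.3, 130.5]
tcp_rot: [-19.7, 90.0, -19.8]
ft_force: [0.9, 0.1, -1.1]
finger_gap: 22.2
```

```bash
python3 -m jog '[[[0,0,-0.001],[0,0,0],-1],[[0,0,-0.002],[0,0,0],-1],[[0,0,-0.002],[0,0,0],-1],[[0,0,-0.002],[0,0,0],-1]]'
```

```text
time: 22.4
tool_pos: [528.8, -135.3, 128.4]
tcp_rot: [-19.2, 90.0, -19.3]
ft_force: [-0.2, -0.0, 0.5]
finger_gap: 21.9
```

```bash
python3 -m jog '[[[0,0,-0.0005],[0,0,0],-0.2],[[0,0,-0.0005],[0,0,0],0],[[0,0,-0.0005],[0,0,0],0.5],[[0,0,-0.0005],[0,0,0],1],[[0,0,-0.0005],[0,0,0],1]]' 40
python3 -m jog '[[[0,0,0],[0,0,0],1],[[0,0,0],[0,0,0],1],[[0,0,0.02],[0,0,0],1],[[0,0,0.04],[0,0,0],1],[[0,0,0.075],[0,0,0],1]]'
python3 -m jog '[[[0,0,0.035],[0,0,0],1],[[0,0,0.035],[0,0,0],1],[[0,0,0.035],[0,0,0],1]]'
python3 - <<'E'
from h import *
im=vision.snapshot('wrist');cv2.imwrite('pics/w19.png',im[:,:,::-1])
im=vision.snapshot('side');cv2.imwrite('pics/s19.png',im[:,:,::-1])
E
```

```text
time: 22.82
tool_pos: [528.5, -135.3, 127.6]
tcp_rot: [176.0, 90.0, 175.8]
ft_force: [0.2, 0.5, 0.6]
finger_gap: 77.2
time: 23.23
tool_pos: [526.4, -134.5, 199.8]
tcp_rot: [160.3, 89.6, 160.2]
ft_force: [0.5, -0.6, -0.8]
finger_gap: 85.8
time: 23.48
tool_pos: [530.3, -135.9, 241.0]
tcp_rot: [-19.7, 89.7, -19.8]
ft_force: [-0.3, 0.4, -0.8]
finger_gap: 85.1
```

View pics/w19.png

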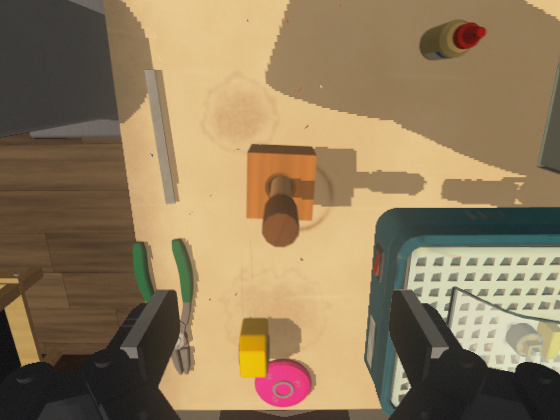

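View pics/s19.png

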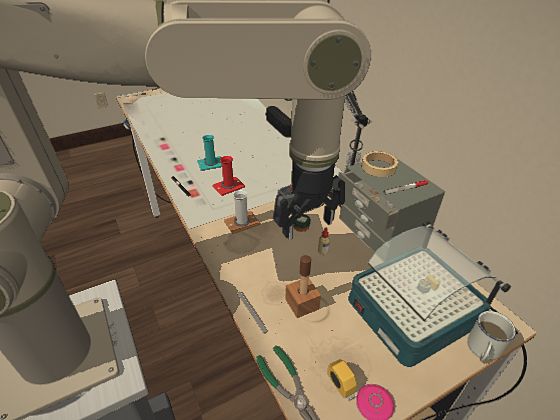

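The rammer is standing in its rest. One last look into the tube before handing in.

```bash
python3 -m jog '[[[0,0.038,0],[0,0,0],1],[[0,0.076,0],[0,0,0],1],[[0,0.114,0],[0,0,0],1],[[0,0.152,0],[0,0,0],1],[[0,0.19,0],[0,0,0],1]]'
python3 -m jog '[[[0,0.038,0],[0,0,0],1],[[0,0.07,0],[0,0,0],1],[[0,0.07,0],[0,0,0],1],[[0,0.07,0],[0,0,0],1],[[0,0.07,0],[0,0,0],1]]'
python3 - <<'E'
from h import *
m=vision.camera_model('wrist');im=vision.snapshot('wrist');x0,y0=215,60
a=cv2.resize(im[60:160,215:345,::-1],None,fx=5,fy=5,interpolation=cv2.INTER_CUBIC)
q=[523.1,199.4]
for z,rad,c in((110,21.5,(0,0,255)),(75,11.7,(0,255,0)),(91,11.7,(255,0,0))):
    p=(proj(m,circ((*q,z),rad))+.5-[x0,y0])*5;cv2.polylines(a,[p.astype(np.int32)],True,c,1)
cv2.imwrite('pics/w20a.png',a);cv2.imwrite('pics/w20.png',im[:,:,::-1])
E
```

```text
time: 24.0
tool_pos: [527.2, 56.3, 235.5]
tcp_rot: [-179.4, 89.8, -179.6]
ft_force: [0.3, 0.7, -0.2]
finger_gap: 85.7
time: 24.42
tool_pos: [527.8, 124.5, 236.0]
tcp_rot: [-162.3, 89.8, -162.4]
ft_force: [-0.8, 0.0, 0.8]
finger_gap: 85.5
```

View pics/w20a.png

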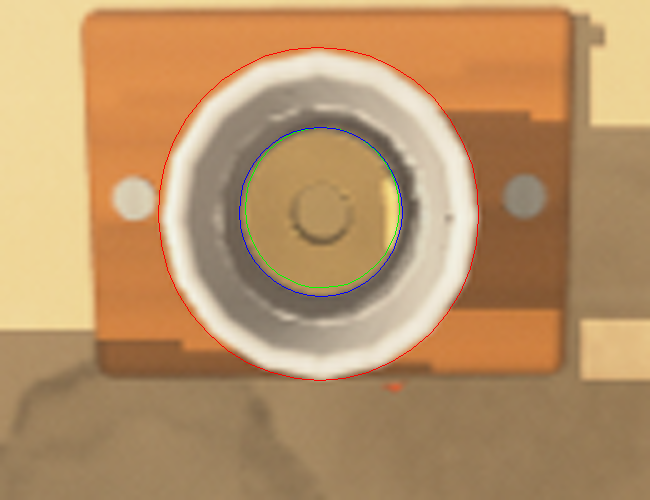

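The upper head sits level in the bore, and its top matches the predicted depth of about 35 mm below the mouth. Handing in.

```bash
python3 - <<'E'
from bench import order
print(order.hand_in())
E
```

```text
the job is handed in; nothing more can be done
None
```

The job is done and handed in, with the clock at about 25 s of the 72 s allowed.

- **Loading the head:** I released the loose head in the mouth of the aluminium tube, and it dropped level onto the one already inside. While I was lowering it, the head or fingertips touched the tube with about 6 N upward and 3 N sideways. I backed off 2 mm before letting go.
- **Ramming:** The plug slid about 12 mm at 3–4 N on the wrist, a little under the stated 6 N. The stop then showed as a steady rise of about 5 N/mm. I kept pressing until it held at 22.8 N with no further movement. That was the highest reading, with about 5 N of side force.
- **Rammer:** It went back into its rest and touched the floor of the hole at the same tool height as when I picked it up, so it had not slipped in the grip. The last wrist and side pictures show it standing upright in the hole.
- **Last check in the tube:** The wrist picture shows the upper head level, its top about 35 mm below the mouth. That agrees with the rammer's depth, though the picture only distinguishes depth roughly.
- **Bystanders:** I did not touch any of them, and those in the last pictures stand where they did at the start.

The camera estimates of positions disagreed by up to about 4 mm, and the arm swung 1–4 mm after fast moves. I waited for it to settle before each grasp and fit.

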